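# Lay the flanged stub in the vee cradle

## Robot

A 6-joint arm with a two-finger parallel gripper is mounted at the origin on the work surface. World frame = base frame: x ahead of the robot, y to its left, z up, the work surface at z = 0. Lengths are in m, angles in rad, forces in N, time in s.
With the tool pointing down it reaches from about 0.275 to 1 m from the base axis. Payload 8.4 kg.
Tool frame: the origin (TCP) lies on the centre line of the jaws, within the pads' length; the fingertips stand 17 mm ahead of it and the grasp point (between the pads) lies 2 mm behind it (bot.tcp_to_tips is the z of the fingertips in the tool frame, in m); z points along the fingers, y is the line along which they close (so a half turn about z gives the same grasp; the last joint's range is limited). The gripper opens to 85 mm and grips with 20 to 120 N. Pads are 22 mm wide; open, the fingers measure 114 mm over their backs; the gripper's body (76 mm by 85 mm) begins 54 mm behind the grasp point. The pads swing forward as they close: fully open they stand 13 mm farther back than shut.
Start: joints at [1.283, 0.353, 1.633, -0, 1.155, -0.002], TCP at [0.176, 0.6, 0.248] pointing down, gripper open.
Joint ranges: [-2.63, 2.63], [-0.92, 2.1], [0.06, 2.66], [-1.3, 4.44], [0, 2.69], [-3.02, 3.02]. Speed limits (rad/s): [2.22, 2.22, 2.79, 3.14, 3.14, 3.14].

## Interface

Orientations are given as a unit quaternion [x, y, z, w].
In Python, from workcell import bot, hand, kinematics, get_obs, vision, hand_in gives the robot as it stands. The module is installed in compiled form; this text tells all that it offers. Calls block until the motion is done:
- bot.reach(position, orientation): joint-space move of the TCP to a pose.
- bot.servo_line(position, ori=None, velocity=0.15): straight line of the TCP; ori=None keeps the orientation; velocity is the mean speed in m/s.
- bot.goto_joints(angles): joint-space move.
- hand.move_gripper(opening, strength=None): finger opening in m; strength is the grip in N (None keeps the last); returns when the fingers have stopped.
- bot.dwell(seconds).
- kinematics.solve_ik(position, orientation): joint angles nearest the present ones, or None.
- get_obs(): the state.
- vision.read_camera(name): name is "scene" or "top" or "wrist"; returns a dict with "frame" (384x512x3 uint8, red, green, blue), "intrinsics" (3x3 intrinsics, pixels), "view" (4x4, takes a point from world to camera coordinates). Camera axes: x right, y down, z forward; pixel columns grow to the right and rows downward; lengths in m; the calibration is good to about 2 mm. A picture is of the moment at which its call begins. There is no depth.
A pose or a line that the arm cannot do raises bot.IKError and nothing moves.
- hand_in(): hands the job in; it is judged then, once.
The state is a dict: "time_s": time; "joint_pos": joint angles; "joint_vel": joint speeds; "joint_efforts": joint torques, N m; "position": TCP position; "orientation": TCP orientation; "wrist_force": force on the tool from outside, world axes, zero at the start; "ft_torque": the same for the moment, N m; "gripper_width": finger opening in m; "grip_force": force on a finger pad.
Only numpy, scipy, OpenCV 4.12 (cv2) and the standard library are available. Lean on these libraries where they do the work, as an engineer would, in place of code of your own. Each camera call takes 0.05 s, during which the arm holds its last target. There are 200 camera calls.

## Task

Lift the flanged tube stub out of the open flanging die and lay it on its side in the sloping vee cradle, flange at the low end and pushed right up against the stop plate. Keep hold of it until it rests in the vees, then let go and move the hand clear; do not set the stub down on the bench on the way, and leave the other things where they are.

Things in the scene. Friction and masses are not known exactly. Their poses are not given: they have to be found in the camera images.
- stub: the steel flanged tube stub to move, 0.24 kg +-25 %: round tube 40 mm in diameter, 150 mm long overall, with a flange disc 64 mm in diameter, 6 mm thick at one end; the plain end is closed by a flush black plug. Starts upright, flange down in the die. Origin: centre of the flange's outer face; z runs along the tube to the plain end (up at the start). Balance point 74 mm from the origin
- stub_end (a point): centre of the stub's plain, plugged end, 150 mm from its origin along its z
- die: open lower half of a flanging die, fixed: square steel block 120 x 120 x 40 mm with a round cavity 69 mm wide and 12 mm deep in its top (cavity floor 28 mm above the bench), where the flange sits loose; a bar 170 x 50 x 14 mm through its foot along x with end pins up to 22 mm high. Nothing overhangs it. Origin: centre of the underside, z up
- cradle: the cradle's steel base plate, fixed to the bench: 140 x 90 x 10 mm; carries the sloping bed. Origin: centre of its underside; its x axis points to the cradle's high end
- bed: the cradle's sloping bed, fixed. Origin: the point on the stop plate's face where the centre of the stub's flange face comes when home, 75 mm above the bench. x: the line of the seated tube, from the stop at the low end up towards the high end, rising 15 degrees; y is level; z square to the tube, upwards. The bed ends at x = 86 mm, so the tube's last 64 mm stick out free
- vee_low (a point): seated tube's axis at the middle of the lower of two equal 90 degree vee blocks, at bed x = 30 mm. Each vee is 16 mm thick along x and 62 mm wide across y, cups the 40 mm tube from below with its axis on the bed's x axis, and ends about 3 mm below that axis. The flange goes in the 22 mm gap between stop plate and this vee
- vee_high (a point): the same point of the upper vee block, at bed x = 76 mm
- stop_top (a point): middle of the upper edge of the stop plate's face, 12 mm above the tube's axis, bed x = 0. The plate is 12 mm thick, at bed x = -12 to 0, and 66 mm wide
- plain_tube: bystander: a plain tube 40 mm in diameter and 90 mm tall with a black plug and no flange, standing loose on the bench. Origin: centre of the underside
- rod_box: bystander: a small open cardboard box of short steel rods, 100 x 60 x 40 mm, loose. Origin: centre of the underside
- bracket: bystander: a steel angle bracket, foot 100 x 60 x 5 mm with an upright leaf 50 mm high along one short edge, loose. Origin: centre of the foot's underside
Mind the look-alikes: they are no part of the job. Leave any brown or green look-alike of the die alone.

How it is judged:
On the way, in this order (a step that is already met when the one before it is completed fails the run):
1. the stub is lifted clear of the die (z of stub in the frame of die above 0.05 m), for 0.1 s.
2. the stub rests on the cradle, lying along the vees, while the fingers still hold it (contact force between stub and cradle above 0.2 N and contact force between the fingers and stub above 0.5 N and angle between the z axis of stub and the x axis of bed, either way round below 0.14 rad and distance between stub and bed below 0.03 m), for 0.1 s.
At the end, for the whole second after the job is handed in: the stub lies at rest in both vees, its axis within 0.05 rad (3 degrees) of the bed's line, its flange against the stop plate (gap under 4 mm, flange centre within 6 mm of its home point), released (angle between the z axis of stub and the x axis of bed, either way round below 0.05 rad and x of stub in the frame of bed below 0.004 m and distance between stub and bed below 0.006 m and linear speed of stub below 0.02 m/s); the robot touches nothing.
It fails at once if the stub is set down on the bench, standing (its origin below 20 mm) or lying (its plain end's centre below 30 mm) (height (world z) of stub below 0.02 m or height (world z) of stub_end below 0.03 m).
It fails at once if a bystander is moved more than 30 mm (distance of any of plain_tube, rod_box, bracket from where it was at the start of the episode above 0.03 m).
It also fails if it takes over 48 s, if anything falls off the work surface, if the arm or the gripper's body presses on something with over 40 N, if the wrist force passes 120 N, or if a joint passes its speed limit or range.

## Working session

There is one attempt and no reset: what is moved stays moved. The work goes in short steps, each a Python script; the robot and the scene stay as the last script left them, time stands still between calls to the robot, and variables do not carry over. Pictures are saved under pics/ and viewed, at most 10 in all, crops included, and the job is handed in when it is done.

```bash
mkdir -p pics; python3 - <<'E'
from workcell import bot,vision,get_obs
import cv2,numpy as np,json
fs=[]
for n in ["scene","top"]:
    r=vision.read_camera(n); cv2.imwrite(f"pics/{n}0.png",cv2.resize(r["frame"][:,:,::-1],(800,600),interpolation=cv2.INTER_CUBIC))
    np.savez(f"{n}.npz",K=r["intrinsics"],V=r["view"],f=r["frame"])
    print(n,np.round(r["intrinsics"],1).tolist(),np.round(r["view"],3).tolist())
o=get_obs();print(o["time_s"],o["position"],o["orientation"],o["wrist_force"],bot.tcp_to_tips)
E
```

```text
scene [[488.0, 0.0, 252.3], [0.0, 488.0, 193.4], [0.0, 0.0, 1.0]] [[0.068, 0.998, -0.015, 0.053], [0.639, -0.055, -0.767, -0.229], [-0.766, 0.042, -0.641, 1.645], [0.0, 0.0, 0.0, 1.0]]
top [[423.7, 0.0, 259.9], [0.0, 423.7, 188.2], [0.0, 0.0, 1.0]] [[-0.025, -1.0, 0.012, -0.064], [-0.986, 0.023, -0.164, 0.519], [0.164, -0.016, -0.986, 1.313], [0.0, 0.0, 0.0, 1.0]]
0.1 [0.17606149 0.59926022 0.24761444] [ 1.42391247e-01  9.89810244e-01 -6.36582974e-04 -9.00551761e-05] [-0.34617467 -1.34880564 -0.0654089 ] 0.017
```

View pics/scene0.png

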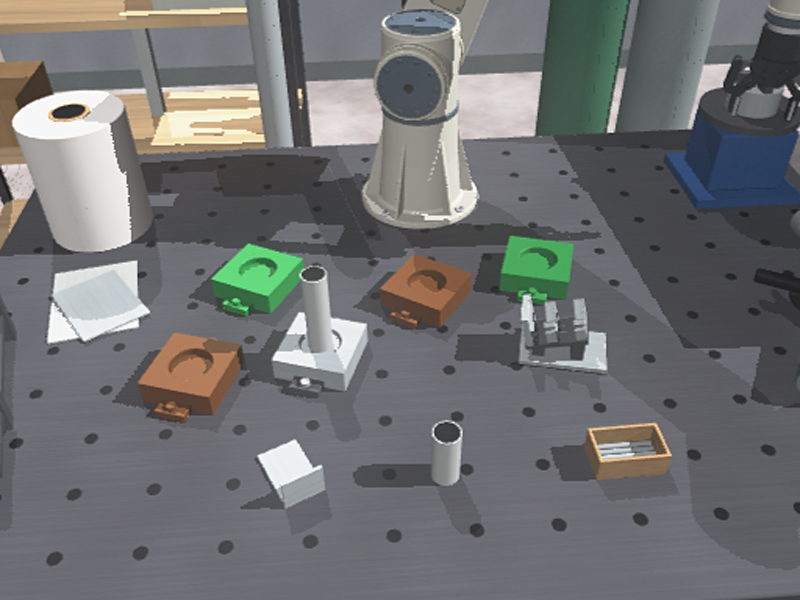

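View pics/top0.png

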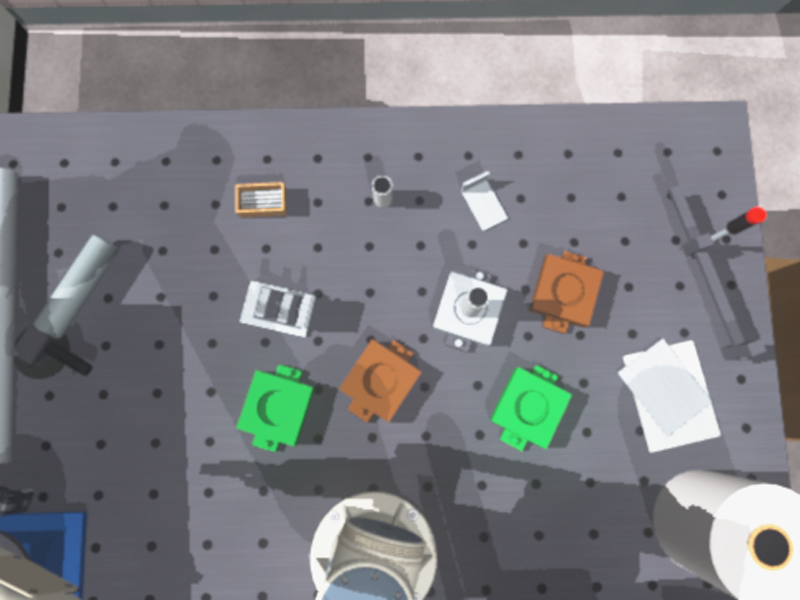

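The candidates are the steel-grey die holding the upright flanged tube (scene ~320,335; top ~470,307), brown dies (scene 192,372 and 427,290) and green dies (scene 257,275 and 537,265). Only the grey one is steel and holds a stub. The tube at scene 446,452 has no flange and stands on the bench, so it is plain_tube. The cradle is at scene 560,335 / top 277,305. I'll confirm both in enlarged crops.

```bash
cat > crop.py <<'E'
import cv2,numpy as np
def crop(f,x,y,w,h,s,out):
    c=cv2.resize(f[y:y+h,x:x+w,::-1],None,fx=s,fy=s,interpolation=cv2.INTER_CUBIC)
    for u in range(x-x%10+10,x+w,10):
        cv2.line(c,((u-x)*s,0),((u-x)*s,6),(0,0,255),1);cv2.putText(c,str(u),((u-x)*s-10,18),0,.4,(0,0,255))
    for v in range(y-y%10+10,y+h,10):
        cv2.line(c,(0,(v-y)*s),(6,(v-y)*s),(0,0,255),1);cv2.putText(c,str(v),(8,(v-y)*s+4),0,.4,(0,0,255))
    if out: cv2.imwrite(out,c)
    return c
E
python3 - <<'E'
from crop import *
T=np.load("top.npz")["f"];S=np.load("scene.npz")["f"]
a=crop(T,148,172,60,50,10,None)[:, :];b=crop(T,270,165,60,65,8,None)
c=crop(S,325,180,70,62,8,None);d=crop(S,165,160,80,94,6,None)
def st(p,q,o):
    h=max(p.shape[0],q.shape[0]);m=np.zeros((h,p.shape[1]+q.shape[1],3),np.uint8);m[:p.shape[0],:p.shape[1]]=p;m[:q.shape[0],p.shape[1]:]=q;cv2.imwrite(o,m);print(m.shape)
st(crop(T,150,172,56,50,7,None),crop(S,327,184,58,58,7,None),"pics/cradle.png")
st(crop(T,270,165,62,65,6,None),crop(S,168,165,70,90,6,None),"pics/die.png")
E
```

```text
(406, 798, 3)
(540, 792, 3)
```

View pics/cradle.png

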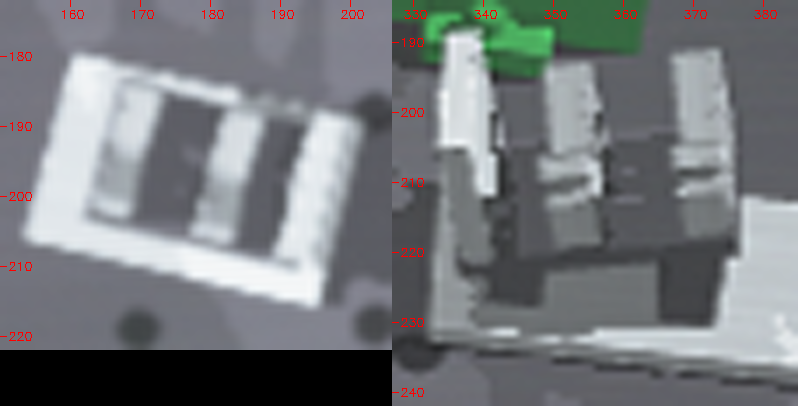

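View pics/die.png

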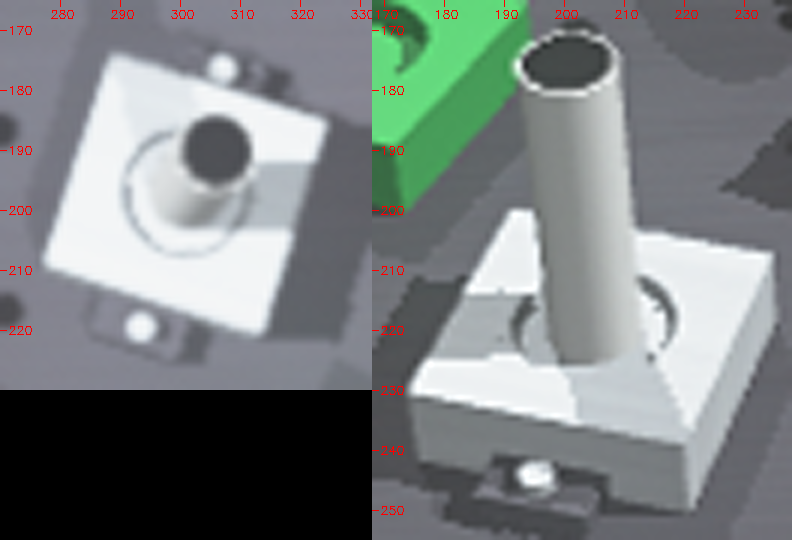

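The crops confirm the grey die holding the plugged, flanged stub: plug centre at top (305.7,190), scene (200,175). The cradle's stop plate is at top (195,199) / scene (338,200), and its vees are at top (180-166), scene (353,205) and (372,200). Next I fit the poses.

```bash
cat > fit.py <<'E'
import numpy as np
from scipy.optimize import least_squares
C={n:np.load(n+".npz") for n in("top","scene")}
def proj(n,p):
    c=np.asarray(p)@C[n]["V"][:3,:3].T+C[n]["V"][:3,3]; q=c@C[n]["K"].T; return q[...,:2]/q[...,2:]
def ray(n,uv,z):
    V=C[n]["V"];o=-V[:3,:3].T@V[:3,3];d=V[:3,:3].T@np.linalg.solve(C[n]["K"],[*uv,1]);return o+d*(z-o[2])/d[2]
if __name__=="__main__":
    print("plug",ray("top",(305.7,190),.178),ray("scene",(200,175),.178))
    print("die corners",[ray("top",u,.04).round(4)[:2].tolist() for u in[(288.5,174),(324.5,185.5),(314,220.5),(277.5,209)]])
    r=least_squares(lambda p:np.r_[proj("top",p)-(305.7,190),proj("scene",p)-(200,175)],[.5,-.1,.18]);print("tri",r.x,r.fun)
    base=np.array([ray("top",u,.010) for u in[(161,179.5),(153.5,206.5),(196,215.5),(201.5,188.5)]]);print(base.round(3),np.linalg.norm(np.diff(base[[0,1,2,3,0]],axis=0),axis=1),base.mean(0))
    cs,sn=np.cos(np.pi/12),np.sin(np.pi/12)
    P=[("top",(84,-31,-3),(167,182.5)),("top",(68,-31,-3),(173.5,185)),("top",(84,31,-3),(162,202)),("top",(68,31,-3),(168.5,203.5)),
       ("top",(38,-31,-3),(181.5,187)),("top",(22,-31,-3),(188,189.5)),("top",(38,31,-3),(176.5,205.5)),("top",(22,31,-3),(183.5,207)),
       ("scene",(22,-31,-3),(348.5,194)),("scene",(38,-31,-3),(355.5,192.5)),("scene",(68,-31,-3),(366.5,191.5)),("scene",(84,-31,-3),(374,190.5)),
       ("scene",(0,-33,12),(340,188)),("scene",(0,33,12),(341.8,212)),("scene",(-12,-33,12),(334.5,188.5))]
    def w(q,b):
        x,y,z=np.array(b)/1000;l=x*cs-z*sn;c,s=np.cos(q[2]),np.sin(q[2])
        return np.array([q[0]+c*l-s*y,q[1]+s*l+c*y,.075+x*sn+z*cs])
    r=least_squares(lambda q:np.concatenate([proj(n,w(q,b))-u for n,b,u in P]),[.5,.25,1.35],loss="soft_l1")
    print("bed",r.x);[print(p[0],p[1],e.round(1)) for p,e in zip(P,[proj(n,w(r.x,b))-u for n,b,u in P])]
E
python3 fit.py
```

```text
plug [ 0.48699445 -0.2064239   0.178     ] [ 0.48702583 -0.20691645  0.178     ]
die corners [[0.5626, -0.1705], [0.5222, -0.285], [0.4104, -0.246], [0.4498, -0.1313]]
tri [ 0.48700249 -0.20672444  0.1779565 ] [ 0.10219211 -0.00270225  0.08343065  0.004187  ]
[[0.56  0.246 0.01 ]
 [0.471 0.269 0.01 ]
 [0.438 0.132 0.01 ]
 [0.527 0.114 0.01 ]] [0.09163501 0.1415009  0.09008902 0.13664049] [0.49882167 0.19034708 0.01      ]
bed [0.4777249  0.13890574 1.27748355]
top (84, -31, -3) [0.3 0.8]
top (68, -31, -3) [-1.1 -0.2]
top (84, 31, -3) [-0.8  0.6]
top (68, 31, -3) [-2.1  0.6]
top (38, -31, -3) [0.3 0.7]
top (22, -31, -3) [-1.2 -0.2]
top (38, 31, -3) [-0.6  1.4]
top (22, 31, -3) [-2.6  1.4]
scene (22, -31, -3) [-0.3 11.9]
scene (38, -31, -3) [-0.8 13. ]
scene (68, -31, -3) [ 0.6 13.2]
scene (84, -31, -3) [-0.2 13.8]
scene (0, -33, 12) [-1.7 14.3]
scene (0, 33, 12) [ -1.2 -26.1]
scene (-12, -33, 12) [-1.1 14.1]
```

```bash
sed -i 's/("scene",(\([-0-9]*\),\(-\?\)\(3[13]\),/("scene",(\1,N\2\3,/g; s/N-3/3/g; s/N3/-3/g' fit.py; python3 fit.py | sed -n '/bed/,$p'
cat > ik.py <<'E'
import numpy as np
from scipy.spatial.transform import Rotation as R
def quat(zdir,h,flip=False):
    """tool z = zdir (lies in the vertical plane of h), tool y horizontal"""
    y=np.array([-h[1],h[0],0]); y=-y if flip else y
    return R.from_matrix(np.c_[np.cross(y,zdir),y,zdir]).as_quat()
E
python3 - <<'E'
from ik import *
from workcell import kinematics
s=np.array([.487,-.2067,.028])
yb=1.33; 
up=np.array([0,0,1.])
for a in(0,15,30,45,60,75):
  for g in range(-180,180,30):
    h=np.array([np.cos(np.radians(g)),np.sin(np.radians(g)),0])
    for f in(0,1):
      z=h*np.cos(np.radians(a))-up*np.sin(np.radians(a))
      q=quat(z,h,f); p=s+[0,0,.118]
      r=[kinematics.solve_ik(p+d,q) for d in(0*z,-.1*z,up*.15)]
      hb=np.array([np.cos(yb),np.sin(yb),0]); t=np.radians(-a-75)
      zb=hb*np.cos(t)+up*np.sin(t); qb=quat(zb,hb,f)
      pb=np.array([.478,.139,.075])+.118*(hb*np.cos(np.pi/12)+up*np.sin(np.pi/12))
      b=[kinematics.solve_ik(pb+d,qb) for d in(up*0,up*.1,-.1*zb)]
      if all(x is not None for x in r+b): print(a,g,f,np.round(r[0],2),np.round(b[0],2))
E
```

```text
bed [0.48602842 0.13609032 1.35137712]
top (84, -31, -3) [ 0.  -0.2]
top (68, -31, -3) [-1.3 -1.5]
top (84, 31, -3) [ 0.4 -0.1]
top (68, 31, -3) [-0.9 -0.4]
top (38, -31, -3) [ 0.3 -1.2]
top (22, -31, -3) [-1.1 -2.6]
top (38, 31, -3) [ 0.8 -0.3]
top (22, 31, -3) [-1.1 -0.6]
scene (22, 31, -3) [ 0.3 -2.1]
scene (38, 31, -3) [-0.4 -1.4]
scene (68, 31, -3) [ 0.6 -1.8]
scene (84, 31, -3) [-0.4 -1.5]
scene (0, 33, 12) [-0.8 -0.1]
scene (0, -33, 12) [-3.  -7.2]
scene (-12, 33, 12) [ 0. -0.]
0 -180 0 [-0.25  1.15  1.18 -0.36  2.36  1.31] [ 0.33  0.39  1.99  0.37  0.65 -2.85]
0 -180 1 [-0.25  1.15  1.18 -0.36  2.36 -1.83] [0.33 0.39 1.99 0.37 0.65 0.29]
0 -150 0 [-0.06  1.08  1.37 -0.71  2.13  1.14] [ 0.33  0.39  1.99  0.37  0.65 -2.85]
0 -150 1 [-0.06  1.08  1.37 -0.71  2.13 -2.  ] [0.33 0.39 1.99 0.37 0.65 0.29]
0 -120 0 [ 0.11  0.98  1.67 -0.99  1.86  1.16] [ 0.33  0.39  1.99  0.37  0.65 -2.85]
0 -120 1 [ 0.11  0.98  1.67 -0.99  1.86 -1.98] [0.33 0.39 1.99 0.37 0.65 0.29]
0 0 0 [-0.91  1.02  2.47  2.2   1.78  1.29] [ 0.33  0.39  1.99  0.37  0.65 -2.85]
0 0 1 [-0.91  1.02  2.47  2.2   1.78
[... 9136 characters left out ...]
 1.4  -0.51  1.77  1.14]
75 60 0 [-0.56  0.34  1.94  0.34  0.89  2.88] [ 0.74  0.91  1.4  -0.51  1.77 -2.01]
75 60 1 [-0.56  0.34  1.94  0.34  0.89 -0.26] [ 0.74  0.91  1.4  -0.51  1.77  1.14]
75 90 0 [-0.54  0.4   1.85  0.26  1.04  2.45] [ 0.74  0.91  1.4  -0.51  1.77 -2.01]
75 90 1 [-0.54  0.4   1.85  0.26  1.04 -0.69] [ 0.74  0.91  1.4  -0.51  1.77  1.14]
75 120 0 [-0.49  0.44  1.79  0.15  1.14  2.05] [ 0.74  0.91  1.4  -0.51  1.77 -2.01]
75 120 1 [-0.49  0.44  1.79  0.15  1.14 -1.09] [ 0.74  0.91  1.4  -0.51  1.77  1.14]
75 150 0 [-0.42  0.46  1.75  0.03  1.19  1.66] [ 0.74  0.91  1.4  -0.51  1.77 -2.01]
75 150 1 [-0.42  0.46  1.75  0.03  1.19 -1.48] [ 0.74  0.91  1.4  -0.51  1.77  1.14]
```

```bash
python3 - <<'E'
from ik import *
from crop import *
from workcell import bot,vision,get_obs
h=np.array([np.cos(1.35),np.sin(1.35),0])
bot.reach([.46,.19,.33],quat(np.array([0,0,-1.]),h,True))
bot.dwell(.3)
r=vision.read_camera("wrist");np.savez("wrist.npz",K=r["intrinsics"],V=r["view"],f=r["frame"])
print(get_obs()["time_s"],r["view"].round(3).tolist(),r["intrinsics"].round(1).tolist())
cv2.imwrite("pics/w0.png",cv2.resize(r["frame"][:,:,::-1],(800,600)))
E
```

```text
2.2833 [[0.976, -0.218, 0.001, -0.408], [-0.21, -0.937, 0.278, 0.217], [-0.06, -0.271, -0.961, 0.535], [0.0, 0.0, 0.0, 1.0]] [[329.3, 0.0, 256.0], [0.0, 329.3, 193.1], [0.0, 0.0, 1.0]]
```

View pics/w0.png

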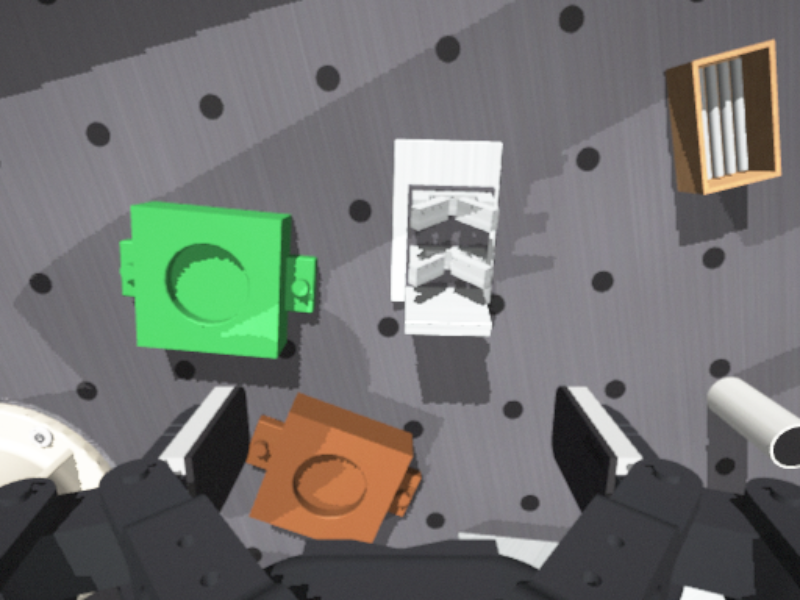

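The wrist view shows the cradle in clean lines (x 392-502, y 138-336), with the stop at the bottom (~448,328) and the two vees at (452,268) and (452,208). I enlarge it to read corners.

```bash
python3 - <<'E'
from crop import *
f=np.load("wrist.npz")["f"]; print(crop(f,245,114,78,104,5,"pics/w0c.png").shape)
c=crop(f,248,85,76,58,10,None); d=crop(f,248,140,76,78,7,None)
cv2.imwrite("pics/w0c.png",crop(f,250,112,74,106,5,None)); 
m=np.zeros((600,800,3),np.uint8)
a=crop(f,248,84,80,80,5,None);b=crop(f,248,150,80,70,5,None);m[:400,:400]=a;m[:350,400:]=b;cv2.imwrite("pics/w0c.png",m[:400])
E
```

```text
(520, 390, 3)
```

View pics/w0c.png

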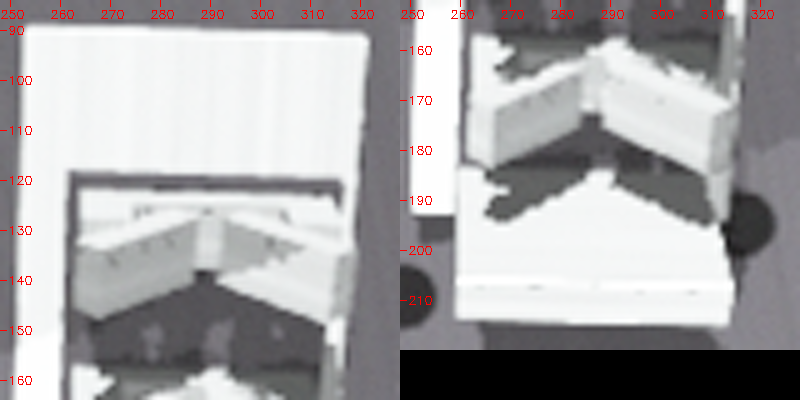

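```bash
cat > fit2.py <<'E'
import fit; from fit import *
fit.C["wrist"]=np.load("wrist.npz")
cs,sn=np.cos(np.pi/12),np.sin(np.pi/12)
def w(q,b):
    c,s=np.cos(q[2]),np.sin(q[2])
    if len(b)==2: l,y,z=q[3]+b[0]/1000,b[1]/1000,.010
    else:
        x,y,z=np.array(b)/1000;l=x*cs-z*sn;z=.075+x*sn+z*cs
    return np.array([q[0]+c*l-s*y,q[1]+s*l+c*y,z])
W=[("wrist",b,u) for b,u in [((0,33,12),(260,206.5)),((0,-33,12),(315,208)),((-12,33,12),(259,214)),((-12,-33,12),(314.5,215)),
 ((22,25,-3),(267.5,183.5)),((22,-25,-3),(310.5,185.5)),((68,25,-3),(267.5,148.5)),((68,-25,-3),(313.5,150)),
 ((70,45),(252.5,89.5)),((70,-45),(321.5,91.5)),((-70,45),(251,193))]]
T=[("top",b,u) for b,u in [((70,-45),(161,179.5)),((70,45),(153.5,206.5)),((-70,45),(196,215.5)),((-70,-45),(201.5,188.5)),
 ((84,-31,-3),(167,182.5)),((84,31,-3),(162,202)),((38,-31,-3),(181.5,187)),((38,31,-3),(176.5,205.5))]]
S=[("scene",b,u) for b,u in [((22,31,-3),(348.5,194)),((68,31,-3),(366.5,191.5)),((0,33,12),(340,188)),((-12,33,12),(334.5,188.5))]]
for nm,P in(("wrist",W),("top",T),("both",W+T),("all",W+T+S)):
    r=least_squares(lambda q:np.concatenate([proj(n,w(q,b))-u for n,b,u in P]),[.485,.136,1.35,.05],loss="soft_l1")
    print(nm,r.x.round(4),[ (proj(n,w(r.x,b))-u).round(1).tolist() for n,b,u in P])
E
python3 fit2.py
```

```text
wrist [0.4858 0.1335 1.3275 0.0599] [[-0.4, 0.0], [0.7, -0.3], [0.3, 0.9], [0.0, 1.1], [-0.6, 0.6], [-1.3, -0.4], [1.0, -0.5], [0.1, -1.0], [-0.1, -0.1], [0.7, -0.4], [-0.7, 0.8]]
top [0.4848 0.1373 1.3336 0.0548] [[-0.5, 0.5], [0.1, 0.1], [-0.4, 0.3], [0.6, 0.5], [-0.1, -0.2], [-0.1, -0.2], [0.1, -1.0], [0.3, -0.1]]
both [0.4857 0.1338 1.3295 0.0594] [[-0.5, -0.1], [0.6, -0.5], [0.2, 0.8], [-0.1, 0.8], [-0.8, 0.4], [-1.5, -0.7], [0.8, -0.7], [-0.2, -1.2], [-0.5, 0.2], [0.3, -0.3], [-0.8, 1.0], [-0.7, -0.2], [-0.2, -0.6], [-0.8, -0.3], [0.3, -0.1], [1.2, -0.6], [1.1, -0.6], [1.3, -1.4], [1.4, -0.5]]
all [0.4858 0.134  1.3287 0.0592] [[-0.5, -0.3], [0.6, -0.6], [0.3, 0.6], [-0.1, 0.7], [-0.7, 0.3], [-1.4, -0.8], [0.9, -0.9], [-0.1, -1.4], [-0.4, 0.1], [0.4, -0.2], [-0.7, 1.0], [-0.7, -0.3], [-0.2, -0.7], [-0.8, -0.4], [0.3, -0.1], [1.1, -0.6], [1.0, -0.7], [1.3, -1.4], [1.3, -0.5], [-0.3, -2.0], [0.0, -1.4], [-1.3, -0.1], [-0.5, -0.1]]
```

```bash
cat > plan.py <<'E'
from ik import *
YAW=1.330; h=np.array([np.cos(YAW),np.sin(YAW),0]); up=np.array([0,0,1.])
def tz(deg): t=np.radians(deg); return h*np.cos(t)+up*np.sin(t)   # tool z direction
def q(deg): return quat(tz(deg),h,True)
BED=np.array([.4855,.135,.075]); bx=h*np.cos(np.pi/12)+up*np.sin(np.pi/12); bz=np.cross(bx,np.array([-h[1],h[0],0]))
GR=.118
def bedpos(x,z,deg=-120): return BED+bx*(x+GR)+bz*z+.002*tz(deg)   # TCP for flange centre at (x,0,z)
E
python3 - <<'E'
from plan import *
from workcell import bot,hand,vision,get_obs
import cv2
p=np.array([.487,-.2067,.028+GR])+.002*tz(-45)
bot.reach(p-.12*tz(-45),q(-45))
bot.servo_line(p,velocity=.12)
hand.move_gripper(.03,70)
o=get_obs();print(o["time_s"],o["gripper_width"],o["grip_force"],o["wrist_force"],o["position"]-p)
bot.servo_line(p+up*.19,velocity=.12)
o=get_obs();print(o["time_s"],o["gripper_width"],o["grip_force"],o["wrist_force"],bz)
f=vision.read_camera("scene")["frame"];cv2.imwrite("pics/lift.png",cv2.resize(f[60:300,100:420,::-1],(800,600)))
E
```

```text
5.7167 0.038198916972301857 70.09665727615356 [ 0.47501121 -1.10177703  4.18683791] [ 0.00024456 -0.00023459  0.00039253]
7.45 0.038489774562578676 70.30719995498657 [ 0.06200832 -0.48812931 -2.72532586] [-0.06172214 -0.2513517   0.96592583]
```

View pics/lift.png

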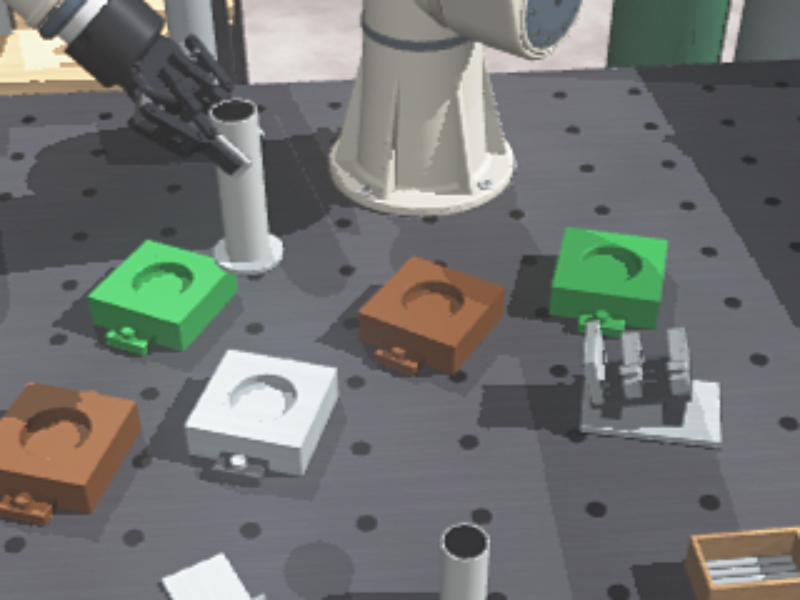

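The stub hangs upright in the fingers (flange at 248,255) and the die is empty (268,398). Next I carry it over the cradle and check the alignment before lowering.

```bash
python3 - <<'E'
from plan import *
from workcell import bot,vision,get_obs
from crop import crop
import cv2
bot.reach(bedpos(.008,.14),q(-120))
bot.servo_line(bedpos(.008,.045),velocity=.1)
bot.dwell(.3)
o=get_obs();print(o["time_s"],o["grip_force"],o["wrist_force"])
m=np.zeros((540,800,3),np.uint8)
for i,(n,x,y) in enumerate((("scene",320,130),("top",140,150))):
    r=vision.read_camera(n); np.savez(n+"1.npz",K=r["intrinsics"],V=r["view"],f=r["frame"])
    m[:,400*i:400*i+400]=crop(r["frame"],x,y,80,108,5,None)
cv2.imwrite("pics/pre.png",m)
E
```

```text
10.6083 70.43455481529236 [-0.41442239  1.3031135  -3.06607485]
```

View pics/pre.png

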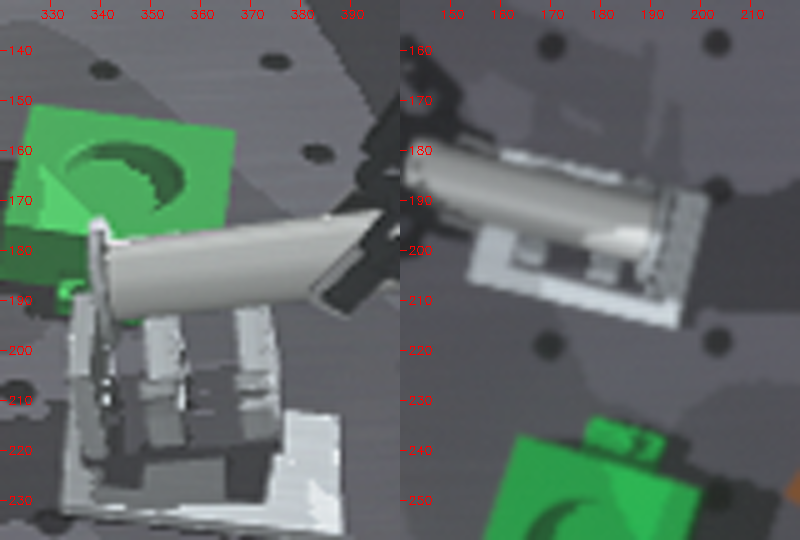

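```bash
python3 - <<'E'
from fit2 import proj,w
Q=[.4855,.135,1.330,.059]
for b in [(8,0,77),(14,0,77),(8,0,13),(14,0,13),(0,33,12),(0,-33,12),(38,31,-3),(68,31,-3)]: print("scene",b,proj("scene",w(Q,b)).round(1))
for b in [(8,32,45),(8,-32,45),(14,32,45),(60,20,45),(60,-20,45),(0,33,12),(0,-33,12),(-12,33,12),(84,31,-3)]: print("top",b,proj("top",w(Q,b)).round(1))
E
```

```text
wrist [0.4858 0.1335 1.3275 0.0599] [[-0.4, 0.0], [0.7, -0.3], [0.3, 0.9], [0.0, 1.1], [-0.6, 0.6], [-1.3, -0.4], [1.0, -0.5], [0.1, -1.0], [-0.1, -0.1], [0.7, -0.4], [-0.7, 0.8]]
top [0.4848 0.1373 1.3336 0.0548] [[-0.5, 0.5], [0.1, 0.1], [-0.4, 0.3], [0.6, 0.5], [-0.1, -0.2], [-0.1, -0.2], [0.1, -1.0], [0.3, -0.1]]
both [0.4857 0.1338 1.3295 0.0594] [[-0.5, -0.1], [0.6, -0.5], [0.2, 0.8], [-0.1, 0.8], [-0.8, 0.4], [-1.5, -0.7], [0.8, -0.7], [-0.2, -1.2], [-0.5, 0.2], [0.3, -0.3], [-0.8, 1.0], [-0.7, -0.2], [-0.2, -0.6], [-0.8, -0.3], [0.3, -0.1], [1.2, -0.6], [1.1, -0.6], [1.3, -1.4], [1.4, -0.5]]
all [0.4858 0.134  1.3287 0.0592] [[-0.5, -0.3], [0.6, -0.6], [0.3, 0.6], [-0.1, 0.7], [-0.7, 0.3], [-1.4, -0.8], [0.9, -0.9], [-0.1, -1.4], [-0.4, 0.1], [0.4, -0.2], [-0.7, 1.0], [-0.7, -0.3], [-0.2, -0.7], [-0.8, -0.4], [0.3, -0.1], [1.1, -0.6], [1.0, -0.7], [1.3, -1.4], [1.3, -0.5], [-0.3, -2.0], [0.0, -1.4], [-1.3, -0.1], [-0.5, -0.1]]
scene (8, 0, 77) [337.4 175.2]
scene (14, 0, 77) [339.9 174.9]
scene (8, 0, 13) [341.7 195.4]
scene (14, 0, 13) [344.1 195.2]
scene (0, 33, 12) [339.  187.8]
scene (0, -33, 12) [338.  204.6]
scene (38, 31, -3) [354.9 191.3]
scene (68, 31, -3) [366.9 190. ]
top (8, 32, 45) [188.6 206.8]
top (8, -32, 45) [193.7 186.2]
top (14, 32, 45) [186.6 206.3]
top (60, 20, 45) [172.4 198.7]
top (60, -20, 45) [175.7 185.7]
top (0, 33, 12) [190.  208.4]
top (0, -33, 12) [195.1 187.6]
top (-12, 33, 12) [193.8 209.3]
top (84, 31, -3) [162.7 201.5]
```

The flange sits within about 1 px of the prediction (scene 338-341, 173), just uphill of the stop and over the vees. I lower it with force checks, then slide it to the stop.

```bash
python3 - <<'E'
from plan import *
from workcell import bot,get_obs
y=np.cross(bz,bx)
def F(): 
    f=get_obs()["wrist_force"]; return np.array([f@bx,f@y,f@bz])
bot.servo_line(bedpos(.008,.012),velocity=.06); bot.dwell(.2)
f0=F();print("base",f0)
z=.012
while z>-.005:
    z-=.0015; bot.servo_line(bedpos(.008,z),velocity=.03); bot.dwell(.1)
    d=F()-f0; print("z",round(z,4),d.round(1))
    if np.abs(d).max()>5: break
print(get_obs()["time_s"],get_obs()["grip_force"])
f0=F(); x=.008
while x>-.008:
    x-=.0015; bot.servo_line(bedpos(x,z),velocity=.03); bot.dwell(.1)
    d=F()-f0; print("x",round(x,4),d.round(1))
    if d[0]>10 or np.abs(d).max()>20: break
o=get_obs();print(o["time_s"],o["grip_force"],o["gripper_width"])
open("st","w").write(f"{x} {z}")
E
```

```text
base [-0.81274721  0.36012117 -2.6441154 ]
z 0.0105 [-0.  -0.1  0.7]
z 0.009 [-0.3  0.2 -0.4]
z 0.0075 [-0.2 -0.6  0.5]
z 0.006 [ 0.9 -0.3 -0.5]
z 0.0045 [0.4 0.1 0.4]
z 0.003 [-1.3 -1.5 -0. ]
z 0.0015 [-0.6 -0.2  2.5]
z 0.0 [1.1 3.8 7.4]
14.4083 71.13589882850647
x 0.0065 [3.6 0.5 1.7]
x 0.005 [ 3.8 -0.1  1.5]
x 0.0035 [5.8 0.8 1.7]
x 0.002 [4.8 0.9 2.2]
x 0.0005 [5.  1.6 2.4]
x -0.001 [4.8 0.3 2.9]
x -0.0025 [11.5  2.3  4. ]
16.8583 71.90650463104248 0.03816152342633224
```

```bash
python3 - <<'E'
from plan import *
from workcell import bot,hand,vision,get_obs
from crop import crop
import cv2
x,z=map(float,open("st").read().split())
x-=.001; bot.servo_line(bedpos(x,z),velocity=.02); bot.dwell(.2); print(get_obs()["wrist_force"])
hand.move_gripper(.085); bot.dwell(.3)
bot.servo_line(bedpos(x,z)-.15*tz(-120),velocity=.12); bot.dwell(.3)
o=get_obs();print(o["time_s"],o["wrist_force"],o["gripper_width"])
m=np.zeros((540,800,3),np.uint8)
for i,(n,a,b) in enumerate((("scene",320,150),("top",140,150))):
    r=vision.read_camera(n); m[:,400*i:400*i+400]=crop(r["frame"],a,b,80,108,5,None)
cv2.imwrite("pics/end.png",m)
from fit2 import proj,w
Q=[.4855,.135,1.330,.059]
for b in [(0,0,32),(6,0,32),(150,0,20),(150,0,-20)]: print(b,proj("scene",w(Q,b)).round(1),proj("top",w(Q,b)).round(1))
E
```

```text
[-5.17533288 13.66536819 13.2495921 ]
19.8333 [-0.09511625 -0.74764394  0.58861403] 0.08504696440973271
wrist [0.4858 0.1335 1.3275 0.0599] [[-0.4, 0.0], [0.7, -0.3], [0.3, 0.9], [0.0, 1.1], [-0.6, 0.6], [-1.3, -0.4], [1.0, -0.5], [0.1, -1.0], [-0.1, -0.1], [0.7, -0.4], [-0.7, 0.8]]
top [0.4848 0.1373 1.3336 0.0548] [[-0.5, 0.5], [0.1, 0.1], [-0.4, 0.3], [0.6, 0.5], [-0.1, -0.2], [-0.1, -0.2], [0.1, -1.0], [0.3, -0.1]]
both [0.4857 0.1338 1.3295 0.0594] [[-0.5, -0.1], [0.6, -0.5], [0.2, 0.8], [-0.1, 0.8], [-0.8, 0.4], [-1.5, -0.7], [0.8, -0.7], [-0.2, -1.2], [-0.5, 0.2], [0.3, -0.3], [-0.8, 1.0], [-0.7, -0.2], [-0.2, -0.6], [-0.8, -0.3], [0.3, -0.1], [1.2, -0.6], [1.1, -0.6], [1.3, -1.4], [1.4, -0.5]]
all [0.4858 0.134  1.3287 0.0592] [[-0.5, -0.3], [0.6, -0.6], [0.3, 0.6], [-0.1, 0.7], [-0.7, 0.3], [-1.4, -0.8], [0.9, -0.9], [-0.1, -1.4], [-0.4, 0.1], [0.4, -0.2], [-0.7, 1.0], [-0.7, -0.3], [-0.2, -0.7], [-0.8, -0.4], [0.3, -0.1], [1.1, -0.6], [1.0, -0.7], [1.3, -1.4], [1.3, -0.5], [-0.3, -2.0], [0.0, -1.4], [-1.3, -0.1], [-0.5, -0.1]]
(0, 0, 32) [337.2 189.9] [193.3 197.4]
(6, 0, 32) [339.6 189.6] [191.3 196.9]
(150, 0, 20) [400.4 187.2] [143.6 185.5]
(150, 0, -20) [402.  199.8] [143.6 186.9]
```

View pics/end.png

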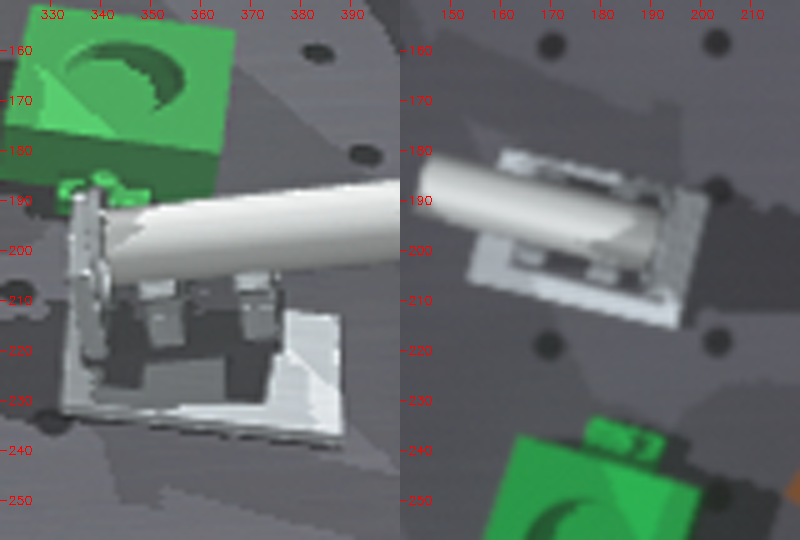

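The stub lies in both vees. The flange is flush to the stop with no visible gap (scene 339-341, 190-208), the tube lies along the cradle's line in the top view, and the hand is clear.

```bash
python3 -c "
from workcell import hand_in
print(hand_in())"
```

```text
the job is handed in; nothing more can be done
None
```

The stub lies released in both vees, with its flange pushed against the stop plate and the hand clear. I handed the job in at about 20 s of the 48 s allowed; the hand-in call returned no verdict.

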